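# Dispense one coverslip box and slide it into the blue bay

## Task

Press the red plunger of the dispenser all the way down once and let it spring back, so that exactly one coverslip box comes out of the magazine onto the metal landing deck. Then, with the fingertips, push that box sideways along the deck until it lies wholly inside the blue bay. Lift nothing, keep the other two boxes in the magazine, and leave the other things on the trolley alone.

Things in the scene. Friction and masses are not known exactly. Their poses are not given: they have to be found in the camera images.
- dispenser: Fixed box dispenser: aluminium landing deck in front, clear magazine, white housing with a red plunger behind. Origin on the trolley top (z = 0) under the deck's middle. +x runs from the deck back through the magazine (middle at x = 62 mm) to the plunger's axis (x = 124 mm, y = 0); y runs along the deck; z up. Boxes come out toward -x. Housing top 50 mm above the trolley.
- landing (a point): Point on the deck's surface, 8 mm above the trolley, on which the ejected box's middle comes to lie (to about 5 mm along x). The deck is a channel along the dispenser's y, 63 mm wide (dispenser x = -32 to +31 mm) and 240 mm long (y = -120 to +120 mm), inside lips 8 mm higher than the deck; the rear lip is open at the outlet.
- magazine (a point): Middle of the magazine's floor, 8 mm above the trolley. Its walls reach 66 mm above the trolley and the top box 77 mm at the start; magazine and housing are 70 mm wide (y).
- plunger (a joint): Travel of the plunger, m: 0 up, 0.032 down at its hard stop; straight down, 4 N at first, 9 N at the end, plus 25 N per m/s. Springs back by itself when released. An inner pusher moves 2.3 times as far and shoves out the lowest box, which clears the outlet only with the full stroke (0.0295 or more). Then the next box drops into place, so a second press sends out a second box.
- plunger_top (a point): Middle of the top of the plunger's red cap (36 mm diameter, flat top 24 mm wide); 96 mm above the trolley when up, 64 mm when fully down. It moves with the plunger.
- box_low: Coverslip box, blue lid on a cream base, 52 x 52 x 23 mm, about 30 g; origin at the middle of its underside. The lowest of three equal boxes in the magazine: the one that comes out. It slides easily on the slick deck.
- box_mid: The same kind of box, second in the stack; drops 23 mm to the bottom of the magazine after the press and stays there.
- box_top: The same kind of box, third in the stack; also drops 23 mm and stays in the magazine.
- bay_blue: Blue rectangle on the landing deck, flush with it, 63 mm across the deck (x) and 76 mm along it (y), either at the dispenser's y = +82 mm or at y = -82 mm (it varies). Origin at its middle, at trolley-top height (8 mm under the deck's surface); axes parallel to the dispenser's. The deck's end lip at its outer edge stops the box inside it.
- bay_yellow: Yellow rectangle of the same size at the other end of the deck; not to be used.
- tub_white: White lidded tub, 152 mm diameter, 136 mm high, origin under its middle; bystander.
- tub_red_lid: White tub with red lid, 130 mm diameter, 110 mm high, origin under its middle; bystander.
- carton_tr_1: White carton with a blue stripe, 60 x 90 x 80 mm high, origin under its middle; bystander.
- bench_timer: Pale bench timer with three buttons, 62 x 66 x 21 mm, origin under its middle; bystander.
- dropper_bottle_1: Brown dropper bottle with black bulb, 33 mm diameter, 91 mm high, origin under its middle; bystander.
- tally_counter: Grey hand tally counter, 40 x 52 x 33 mm, origin under its middle; bystander.
- strip_pot: Small white round pot with coloured squares and a black cap, 43 mm diameter, 87 mm high, origin under its middle; bystander.
There are look-alikes about, which are no part of the job. What is shaped like the box_top but black or purple is not meant.

How it is judged:
On the way, in this order (a step that is already met when the one before it is completed fails the run):
1. the plunger is pressed fully down (0.0295 m or more) and the lowest box has come out of the magazine (value of joint plunger above 0.0295 m and x of box_low in the frame of dispenser below 0.007 m), for 0.05 s.
2. the plunger has sprung back up, with one box lying on the deck and the other two settled in the magazine (value of joint plunger below 0.003 m and x of box_low in the frame of dispenser below 0.007 m and x of box_mid in the frame of dispenser between 0.0535 and 0.0715 m and height (world z) of box_mid between 0.004 and 0.012 m and x of box_top in the frame of dispenser between 0.0535 and 0.0715 m and height (world z) of box_top between 0.027 and 0.035 m), for 0.2 s.
At the end, for the whole second after the job is handed in: The dispensed box lies flat and still on the deck inside the blue bay (its middle within 15 mm of the bay's along the deck and 14 mm across it), the plunger is up (within 3 mm), and the other two boxes are settled in the magazine (within 9 mm of its middle, within 4 mm of their heights) (y of box_low in the frame of bay_blue between -0.015 and 0.015 m and x of box_low in the frame of bay_blue between -0.014 and 0.014 m and height (world z) of box_low between 0.005 and 0.012 m and angle between box_low's own z axis and vertical below 0.1 rad and linear speed of box_low below 0.01 m/s and value of joint plunger below 0.003 m and x of box_mid in the frame of dispenser between 0.0535 and 0.0715 m and height (world z) of box_mid between 0.004 and 0.012 m and x of box_top in the frame of dispenser between 0.0535 and 0.0715 m and height (world z) of box_top between 0.027 and 0.035 m); the robot touches nothing.
It fails at once if the dispensed box is lifted (12 mm or more off the deck), tipped or pushed off the deck (height (world z) of box_low above 0.02 m or height (world z) of box_low below 0.002 m or angle between box_low's own z axis and vertical above 0.4 rad).
It fails at once if a second box leaves the magazine ((x of box_mid in the frame of dispenser below 0.045 m or x of box_mid in the frame of dispenser above 0.08 m or y of box_mid in the frame of dispenser above 0.015 m or y of box_mid in the frame of dispenser below -0.015 m) or (x of box_top in the frame of dispenser below 0.045 m or x of box_top in the frame of dispenser above 0.08 m or y of box_top in the frame of dispenser above 0.015 m or y of box_top in the frame of dispenser below -0.015 m)).
It fails at once if a box in the magazine is lifted (height (world z) of box_mid above 0.04 m or height (world z) of box_top above 0.063 m).
It fails at once if another thing on the trolley is moved by more than 15 mm (distance of any of tub_white, tub_red_lid, carton_tr_1, bench_timer, dropper_bottle_1, tally_counter, strip_pot from where it was at the start of the episode above 0.015 m).
It also fails if it takes over 48 s, if anything falls off the work surface, if the arm or the gripper's body presses on something with over 40 N, if the wrist force passes 120 N, or if a joint passes its speed limit or range.

## Robot

A 7-joint arm with a two-finger parallel gripper is mounted at the origin on a cart in front of the work surface, level with it; the furniture and walls round the work are solid. World frame = base frame: x ahead of the robot, y to its left, z up, the work surface at z = 0. Lengths are in m, angles in rad, forces in N, time in s.
With the tool pointing down it reaches from about 0.4 to 0.85 m from the base axis. Payload 4.4 kg.
Tool frame: the origin (TCP) lies between the finger pads; the fingertips stand robot.finger_overhang ahead of it and the grasp point (between the pads) lies 2 mm behind it (robot.finger_overhang is the distance from the TCP to the fingertips, in m); z points along the fingers, y is the direction in which the jaws open and shut (so a half turn about z gives the same grasp; the last joint's range is limited). The gripper opens to 94 mm and grips with 3 to 60 N. Pads are 16 mm wide; open, the fingers measure 119 mm over their backs; the gripper's body (75 mm by 177 mm) begins 78 mm behind the grasp point.
Start: joints at [-1.212, 0.628, 0.038, 1.517, -0.027, 0.996, -0.02], TCP at [0.268, 0.592, 0.222] pointing down, gripper open.
Joint ranges: [-3.06, 3.06], [-0.37, 2.12], [-1.25, 1.32], [0.18, 2.47], [-1.1, 4.24], [0.23, 1.98], [-2.94, 2.94]. Speed limits (rad/s): [2.57, 2.57, 3.14, 3.14, 3.14, 3.14, 3.14].

## Interface

Orientations are given as a unit quaternion [w, x, y, z].
In Python, from workcell import robot gives the robot as it stands.
- The arm moves only by the tool play_rows, never from a script. Its argument "commands" is a list of rows, each a list of 7 numbers: the shift along the tool's x, y, z in m, then the turn, a rotation vector about the tool's x, y, z in degrees, then the closure in counts, from 0 (fully open) to 255 (shut). In form: [[tx, ty, tz, ax, ay, az, grip], ...]. A call has 1 to 12 rows; each row shifts and turns the commanded pose from where the row before left it, along the tool's axes as they then stand; what a row does not reach is not made up. A row lasts 1/10 s, in which the tool goes at most 50 mm and 8.59 degrees, less where a joint would pass 70% of its speed; a pose out of reach is approached as far as the arm can. A call with a gripper value outside its range is refused whole. The fingers move at their own pace and stop on an object; the grip force is fixed at half the most. Time passes only in rows, so rows that do not move let the fingers close. It gives the time, the measured TCP pose, the force and the opening at its end, in the units of the state.
- robot.observe(): the state, without advancing time (a new reading comes with each control period).
- robot.snapshot(name): name is "scene" or "top" or "wrist"; returns a dict with "frame" (420x560x3 uint8, blue, green, red), "intrinsics" (3x3 intrinsics, pixels), "T" (4x4, takes a point from camera to world coordinates); the wrist camera has in their place "tool_from_camera" (4x4, takes a point from camera to tool coordinates, whose origin is the TCP and whose axes are the flange's). Camera axes: x right, y up, looking along -z (the intrinsics and any distortion apply to the point x, -y, -z); pixel columns grow to the right and rows downward; lengths in m; the calibration is good to about 2 mm. A picture is of the moment at which its call begins: read the wrist's pose just before it. There is no depth.
- robot.hand_in(): hands the job in, once; it reports no verdict.
The state is a dict: "time": time; "qpos": joint angles; "qvel": joint speeds; "joint_torque": joint torques, N m; "tcp_pos": TCP position; "tcp_rot": TCP orientation; "ft_force": force on the tool from outside, world axes, zero at the start; "wrist_torque": the same for the moment, N m; "gripper_width": opening from 0.0 (shut) to 1.0 (fully open).
Only numpy, scipy, OpenCV 4.12 (cv2) and the standard library are available. Lean on these libraries where they do the work, as an engineer would, in place of code of your own. Each camera call takes 0.05 s, during which the arm holds its last target.

## Working session

There is one attempt and no reset: what is moved stays moved. The work goes in short steps, Python scripts to look and compute and a tool call to move; the robot and the scene stay as the last step left them, time stands still between calls to the robot, and variables do not carry over. Pictures are saved under pics/ and viewed, and the job is handed in when it is done.

Besides the shell and the picture viewer there is one more tool, called after "Emit:" as name(argument=value, ...) on one line, values as JSON. play_rows: Moves the arm, as the interface text tells. Its arguments: {"type":"object","properties":{"commands":{"type":"array","items":{"type":"array","items":{"type":"number"}}}},"required":["commands"]}

```bash
mkdir -p pics; ls
cat > h.py <<'E'
import numpy as np,cv2
from workcell import robot
def snap(n,f):
    s=robot.snapshot(n); cv2.imwrite('pics/'+f,s['frame']); return s
def ray(s,u,v,z,T=None):
    T=s['T'] if T is None else T
    K=np.array(s['intrinsics']);T=np.array(T)
    d=np.array([(u-K[0,2])/K[0,0],-(v-K[1,2])/K[1,1],-1.])
    d=T[:3,:3]@d;o=T[:3,3]
    return o+d*(z-o[2])/d[2]
def proj(s,p,T=None):
    T=np.array(s['T'] if T is None else T);K=np.array(s['intrinsics'])
    c=np.linalg.inv(T)@np.append(p,1);c=c[:3]
    return np.array([K[0,0]*c[0]/-c[2]+K[0,2],K[1,1]*-c[1]/-c[2]+K[1,2]])
E
python3 - <<'E'
from h import *
o=robot.observe();print({k:np.round(v,4) for k,v in o.items()},robot.finger_overhang)
for n in('scene','top','wrist'):
    s=snap(n,n+'0.png');print(s.keys(),np.round(s.get('T',s.get('tool_from_camera')),3),s['intrinsics'])
E
```

```text
pics
{'time': np.float64(0.0), 'qpos': array([-1.2118,  0.6293,  0.0384,  1.5183, -0.027 ,  0.9963, -0.02  ]), 'qvel': array([-0.0017, -0.0013, -0.0003, -0.0015,  0.0001, -0.0011, -0.0001]), 'joint_torque': array([-1.00000e-04, -5.49735e+01,  1.14410e+00, -1.86629e+01,
       -5.21000e-02,  2.37000e-02,  2.00000e-04]), 'tcp_pos': array([0.2676, 0.5917, 0.2216]), 'tcp_rot': array([-2.000e-04,  2.108e-01,  9.775e-01, -9.000e-04]), 'ft_force': array([-0.0137,  0.1273, -0.4747]), 'wrist_torque': array([-0.0396,  0.0477, -0.0126]), 'gripper_width': np.float64(1.0039)} 0.017
dict_keys(['frame', 'intrinsics', 'T']) [[ 0.645  0.446 -0.621 -0.013]
 [-0.764  0.375 -0.525 -0.471]
 [-0.002  0.813  0.582  0.604]
 [ 0.     0.     0.     1.   ]] [[385.43678403   0.         275.16882361]
 [  0.         385.43678403 211.50911467]
 [  0.           0.           1.        ]]
dict_keys(['frame', 'intrinsics', 'T']) [[ 1.000e-03  9.970e-01 -7.800e-02  4.380e-01]
 [-1.000e+00  1.000e-03  1.000e-03 -9.000e-03]
 [ 1.000e-03  7.800e-02  9.970e-01  1.095e+00]
 [ 0.000e+00  0.000e+00  0.000e+00  1.000e+00]] [[437.9080218    0.         284.78115979]
 [  0.         437.9080218  207.23852321]
 [  0.           0.           1.        ]]
dict_keys(['frame', 'intrinsics', 'tool_from_camera']) [[-0.     0.966  0.26   0.077]
 [ 1.     0.    -0.     0.   ]
 [-0.     0.26  -0.966 -0.161]
 [ 0.     0.     0.     1.   ]] [[337.62212959   0.         273.14652245]
 [  0.         337.62212959 213.75254539]
 [  0.           0.           1.        ]]
```

View pics/top0.png

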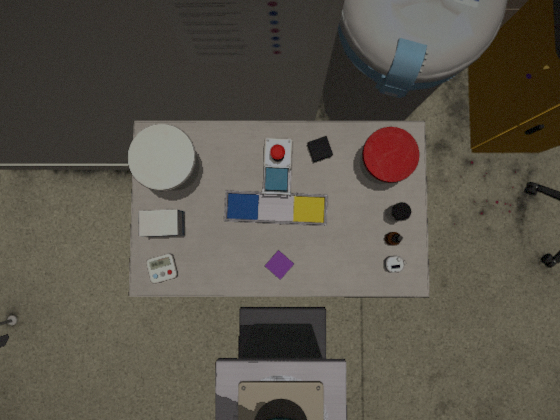

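View pics/scene0.png

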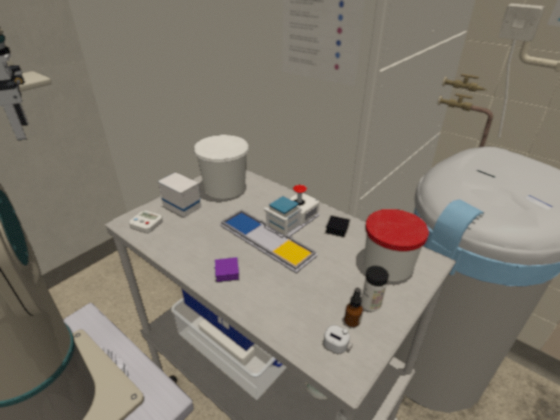

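The top view shows the dispenser: plunger at (277,153), magazine (277,180), deck (275,208), blue bay to the left at (242,207), yellow to the right (309,210). Look-alikes: the purple box at (279,265), the black box at (320,149), and the red tub lid at (391,155), which could be mistaken for the red cap. Close crop to check the choice:

Run:
```python
from h import *
f=cv2.imread('pics/top0.png')[125:235,215:340]
cv2.imwrite('pics/top0c.png',cv2.resize(f,None,fx=5,fy=5,interpolation=cv2.INTER_CUBIC))
```

```text
(no output)
```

View pics/top0c.png

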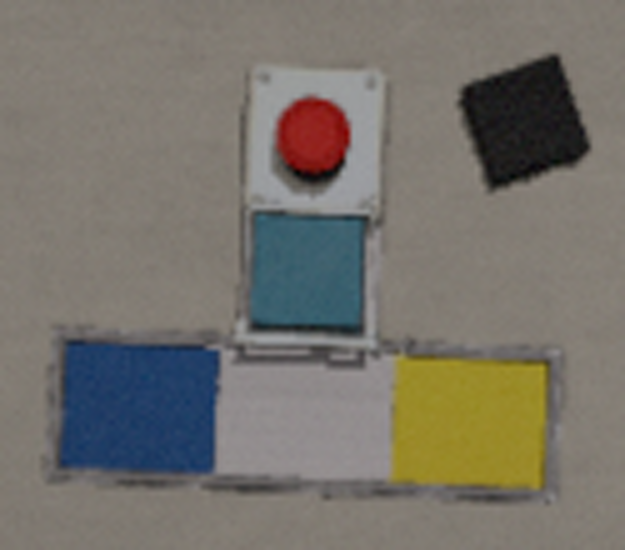

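The crop shows the dispenser's red cap at about (278,152) in the full image, the teal top box at (276,179), blue bay to the left and yellow to the right. The black box at (320,149) is outside the dispenser, so it isn't a target. Next I'll measure positions from colour centroids.

Run:
```python
from h import *
s=robot.snapshot('top');f=s['frame'];h=cv2.cvtColor(f,cv2.COLOR_BGR2HSV)
roi=np.zeros(f.shape[:2],np.uint8);roi[125:232,220:335]=255
def cen(lo,hi,z,nm,sub=None):
    m=cv2.inRange(h,lo,hi)&roi
    n,l,st,c=cv2.connectedComponentsWithStats(m);i=1+np.argmax(st[1:,4])
    p=ray(s,*c[i],z);print(nm,st[i],np.round(c[i],1),np.round(p,4))
    r=cv2.minAreaRect(np.argwhere(l==i)[:,::-1].astype(np.float32));print('  rect',[np.round(ray(s,*q,z)[:2],4) for q in cv2.boxPoints(r)])
    return p
b=cen((100,120,40),(125,255,255),.008,'blue')
y=cen((20,120,80),(35,255,255),.008,'yel')
rd=cen((0,150,60),(8,255,255),.096,'red')
t=cen((85,60,50),(100,200,255),.077,'teal')
d=(b-y)[:2];print('sep',np.linalg.norm(d))
ey=d/np.linalg.norm(d);ex=np.array([ey[1],-ey[0]]);o=(b+y)[:2]/2
print('O',o,'ex',ex,'yaw',np.degrees(np.arctan2(ex[1],ex[0])))
print('plunger pred',o+.124*ex,'mag pred',o+.062*ex)
v=rd[:2]-t[:2];print('yaw2',np.degrees(np.arctan2(v[1],v[0])),np.linalg.norm(v))
for p in(rd,t): w=p[:2]-o;print(w@ex,w@ey)
o2=robot.observe();print(o2['time'])
s=robot.snapshot('scene')
for nm,p in dict(O=[*o,.008],pl=[*(o+.124*ex),.096],b=b,y=y,mag=[*(o+.062*ex),.077]).items(): print(nm,proj(s,p))
```

```text
blue [227 193  32  26 741] [242.4 205.9] [0.5266 0.0957 0.008 ]
  rect [array([0.4976, 0.1341]), array([0.5595, 0.1317]), array([0.5558, 0.0569]), array([0.4939, 0.0596])]
yel [293 196  32  27 769] [308.6 208.9] [ 0.5192 -0.0691  0.008 ]
  rect [array([ 0.4892, -0.0301]), array([ 0.5524, -0.033 ]), array([ 0.549 , -0.1083]), array([ 0.4858, -0.1051])]
red [271 145  14  15 157] [277.3 151.5] [0.6458 0.0076 0.096 ]
  rect [array([0.661 , 0.0222]), array([ 0.661 , -0.0079]), array([ 0.6282, -0.0079]), array([0.6282, 0.0221])]
teal [265 168  23  24 481] [276.1 178.6] [0.5852 0.0105 0.077 ]
  rect [array([0.5594, 0.0375]), array([0.6135, 0.0342]), array([ 0.6102, -0.017 ]), array([ 0.5561, -0.0134])]
sep 0.16495926164525193
O [0.52292733 0.01328511] ex [ 0.99900257 -0.04465272] yaw -2.559263453830543
plunger pred [0.64680365 0.00774818] mag pred [0.58486549 0.01051664]
yaw2 -2.706340392591721 0.06067165454655913
0.12301652483436577 -0.00020229098326609088
0.06234507018168922 -4.654842253668835e-05
0.2
O [265.38477445 237.76019337]
pl [299.43878552 186.91394039]
b [242.0031804  223.75142879]
y [291.16241089 253.20451422]
mag [282.71613956 203.62784863]
```

```bash
cat >> h.py <<'E'
from scipy.spatial.transform import Rotation as R
def cur():
    o=robot.observe();q=o['tcp_rot'];return np.array(o['tcp_pos']),R.from_quat([q[1],q[2],q[3],q[0]]),o
def plan(goal,yaw_y,n,grip,final=True):
    """rows to goal pos, tool down with tool-y at world angle yaw_y deg"""
    p,r,o=cur()
    cy=np.array([np.cos(np.radians(yaw_y)),np.sin(np.radians(yaw_y)),0]);cz=np.array([0,0,-1.]);cx=np.cross(cy,cz)
    rg=R.from_matrix(np.c_[cx,cy,cz]);w=(r.inv()*rg).as_rotvec(degrees=True)/n;w=np.round(w,2)
    rows=[];start=p.copy()
    for i in range(1,n+1):
        t=start+(np.array(goal)-start)*i/n
        d=np.round(r.inv().apply(t-p),4);p=p+r.apply(d);r=r*R.from_rotvec(w,degrees=True)
        rows.append([float(x) for x in d]+[float(x) for x in w]+[grip])
    print(*rows,sep=',\n');print('end',p,r.as_matrix().round(3).tolist())
E
python3 - <<'E'
from h import *
plan([.6468,.0077,.17],-2.6,18,255)
E
```

```text
[-0.0326, -0.0209, 0.0029, -0.0, 0.0, 3.79, 255],
[-0.0338, -0.0187, 0.0029, -0.0, 0.0, 3.79, 255],
[-0.0351, -0.0164, 0.0029, -0.0, 0.0, 3.79, 255],
[-0.036, -0.0141, 0.0029, -0.0, 0.0, 3.79, 255],
[-0.0369, -0.0116, 0.0029, -0.0, 0.0, 3.79, 255],
[-0.0376, -0.0092, 0.003, -0.0, 0.0, 3.79, 255],
[-0.0381, -0.0067, 0.0029, -0.0, 0.0, 3.79, 255],
[-0.0385, -0.0041, 0.0029, -0.0, 0.0, 3.79, 255],
[-0.0386, -0.0016, 0.0029, -0.0, 0.0, 3.79, 255],
[-0.0387, 0.0009, 0.0029, -0.0, 0.0, 3.79, 255],
[-0.0386, 0.0035, 0.0029, -0.0, 0.0, 3.79, 255],
[-0.0382, 0.0061, 0.0029, -0.0, 0.0, 3.79, 255],
[-0.0377, 0.0086, 0.0029, -0.0, 0.0, 3.79, 255],
[-0.0371, 0.011, 0.0029, -0.0, 0.0, 3.79, 255],
[-0.0363, 0.0135, 0.0029, -0.0, 0.0, 3.79, 255],
[-0.0353, 0.0158, 0.0029, -0.0, 0.0, 3.79, 255],
[-0.0341, 0.0181, 0.003, -0.0, 0.0, 3.79, 255],
[-0.0329, 0.0204, 0.0029, -0.0, 0.0, 3.79, 255]
end [0.64679189 0.00772971 0.16996541] [[0.045, 0.999, -0.0], [0.999, -0.045, -0.001], [-0.001, -0.0, -1.0]]
```

Emit:
play_rows(commands=[[-0.033,-0.021,0.001,0,0,3.8,255],[-0.034,-0.019,0.001,0,0,3.8,255],[-0.035,-0.016,0.001,0,0,3.8,255],[-0.036,-0.014,0.001,0,0,3.8,255],[-0.037,-0.012,0.001,0,0,3.8,255],[-0.038,-0.009,0.001,0,0,3.8,255],[-0.038,-0.007,0.001,0,0,3.8,255],[-0.038,-0.004,0.001,0,0,3.8,255],[-0.039,-0.002,0.001,0,0,3.8,255],[-0.039,0.001,0.001,0,0,3.8,255],[-0.039,0.004,0.001,0,0,3.8,255],[-0.038,0.006,0.001,0,0,3.8,255]])

```text
time: 1.45
tcp_pos: [0.5218, 0.2001, 0.2105]
tcp_rot: [0.0, 0.574, 0.819, 0.0]
ft_force: [-0.1, 0.0, 0.1]
gripper_width: 0.021
```

Run:
```python
from h import *
p,r,o=cur();print(p,o['qpos'],o['qvel'])
plan([.6468,.0077,.17],-2.6,7,255)
```

```text
[0.52182828 0.20005228 0.21051577] [-0.58979551  0.52312578  0.2620912   1.7950143  -0.17401376  0.84568032
  0.10204342] [ 0.5814959   0.12631524  0.17796895 -0.17011531 -0.14335334  0.07230169
  0.15015162]
[-0.0319, 0.0074, 0.0058, 0.0, -0.0, 3.22, 255],
[-0.0315, 0.0092, 0.0058, 0.0, -0.0, 3.22, 255],
[-0.0308, 0.011, 0.0058, 0.0, -0.0, 3.22, 255],
[-0.0303, 0.0127, 0.0057, 0.0, -0.0, 3.22, 255],
[-0.0294, 0.0143, 0.0058, 0.0, -0.0, 3.22, 255],
[-0.0286, 0.016, 0.0058, 0.0, -0.0, 3.22, 255],
[-0.0277, 0.0176, 0.0058, 0.0, -0.0, 3.22, 255]
end [0.64681186 0.00768714 0.16999671] [[0.046, 0.999, 0.0], [0.999, -0.046, 0.0], [0.0, 0.0, -1.0]]
```

Emit:
play_rows(commands=[[0,0,0,0,0,0,255],[0,0,0,0,0,0,255],[0,0,0,0,0,0,255]])

```text
time: 1.75
tcp_pos: [0.5203, 0.2029, 0.2103]
tcp_rot: [-0.001, 0.572, 0.82, 0.0]
ft_force: [0.4, 0.5, -1.1]
gripper_width: 0.007
```

Run:
```python
from h import *
p,r,o=cur();print(p,o['qpos'],np.abs(o['qvel']).max())
plan([.6468,.0077,.16],-2.6,7,255)
```

```text
[0.52027288 0.20294274 0.21034118] [-0.59335158  0.5228883   0.25962126  1.795604   -0.17379208  0.84571207
  0.10129077] 0.013158436839689215
[-0.0324, 0.0073, 0.0071, -0.01, -0.01, 3.26, 255],
[-0.032, 0.0092, 0.0072, -0.01, -0.01, 3.26, 255],
[-0.0314, 0.011, 0.0072, -0.01, -0.01, 3.26, 255],
[-0.0307, 0.0127, 0.0071, -0.01, -0.01, 3.26, 255],
[-0.0299, 0.0145, 0.0072, -0.01, -0.01, 3.26, 255],
[-0.0291, 0.0161, 0.0072, -0.01, -0.01, 3.26, 255],
[-0.028, 0.0178, 0.0072, -0.01, -0.01, 3.26, 255]
end [0.64683519 0.00774545 0.15999485] [[0.046, 0.999, 0.001], [0.999, -0.046, -0.0], [-0.0, 0.001, -1.0]]
```

Emit:
play_rows(commands=[[-0.032,0.007,0.007,0,0,3.26,255],[-0.032,0.009,0.007,0,0,3.26,255],[-0.031,0.011,0.007,0,0,3.26,255],[-0.031,0.013,0.007,0,0,3.26,255],[-0.03,0.0145,0.007,0,0,3.26,255],[-0.029,0.016,0.007,0,0,3.26,255],[-0.028,0.018,0.007,0,0,3.26,255],[0,0,0,0,0,0,255],[0,0,0,0,0,0,255],[0,0,0,0,0,0,255]])

```text
time: 2.75
tcp_pos: [0.6464, 0.0093, 0.1614]
tcp_rot: [-0.001, 0.723, 0.691, 0.0]
ft_force: [-0.3, 0.0, 0.6]
gripper_width: 0.004
```

Run:
```python
from h import *
p,r,o=cur();print(p,o['qpos'],np.abs(o['qvel']).max(),r.as_matrix().round(3).tolist(),o['ft_force'])
s=snap('wrist','w1.png');T=np.eye(4);T[:3,:3]=r.as_matrix();T[:3,3]=p
T=T@np.array(s['tool_from_camera']);print('cap',proj(s,[.6468,.0077,.096],T),'mag',proj(s,[.585,.0105,.077],T),'tip',proj(s,p+[0,0,-.017],T))
snap('scene','s1.png');plan([.6468,.0077,.125],-2.6,3,255)
```

```text
[0.64636411 0.00926365 0.16140364] [-0.25196696  0.71247265  0.33556879  1.59447576 -0.28467791  0.88393248
  0.14532607] 0.00721752967080518 [[0.044, 0.999, -0.001], [0.999, -0.044, 0.002], [0.002, -0.001, -1.0]] [-0.34927023  0.01961571  0.64509704]
cap [275.1264681 236.8454838] mag [193.90576697 228.71814207] tip [274.6812017  261.82041561]
[-0.0004, 0.0001, 0.0122, -0.0, -0.03, 0.01, 255],
[-0.0004, 0.0001, 0.0123, -0.0, -0.03, 0.01, 255],
[-0.0003, 0.0001, 0.0122, -0.0, -0.03, 0.01, 255]
end [0.64678861 0.00772606 0.12502536] [[0.045, 0.999, -0.0], [0.999, -0.045, -0.0], [-0.0, -0.0, -1.0]]
```

View pics/w1.png

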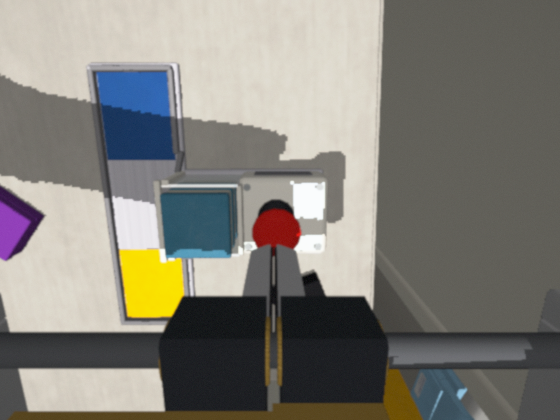

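View pics/s1.png

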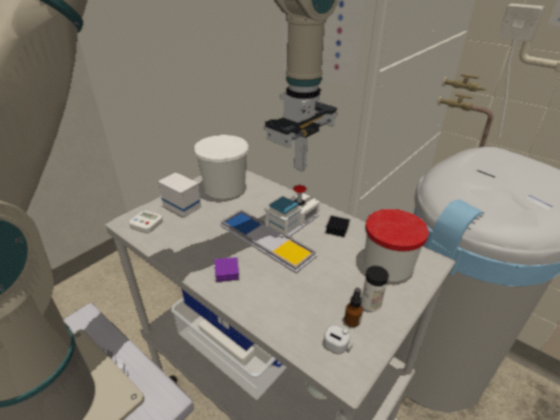

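The wrist view shows the red cap at about (276,232), in line with the fingertips (275,262) and centred within about 3 mm. The fingers are shut. I'll go straight down to just above the cap.

Emit:
play_rows(commands=[[0,0,0.015,0,0,0,255],[0,0,0.015,0,0,0,255],[0,0,0.01,0,0,0,255],[0,0,0,0,0,0,255],[0,0,0,0,0,0,255]])

```text
time: 3.35
tcp_pos: [0.6467, 0.0061, 0.1208]
tcp_rot: [-0.0, 0.724, 0.69, -0.0]
ft_force: [0.3, -0.1, -0.6]
gripper_width: 0.003
```

Run:
```python
from h import *
p,r,o=cur();print(p,o['ft_force'])
s=snap('wrist','w2.png')
s=robot.snapshot('scene');f=s['frame'][100:240,220:360];cv2.imwrite('pics/s2.png',cv2.resize(f,None,fx=4,fy=4))
```

```text
[0.64666581 0.00610259 0.12083155] [ 0.27866856 -0.08860909 -0.61908617]
```

View pics/w2.png

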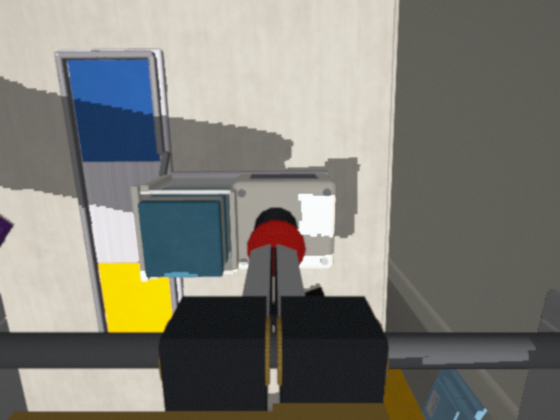

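View pics/s2.png

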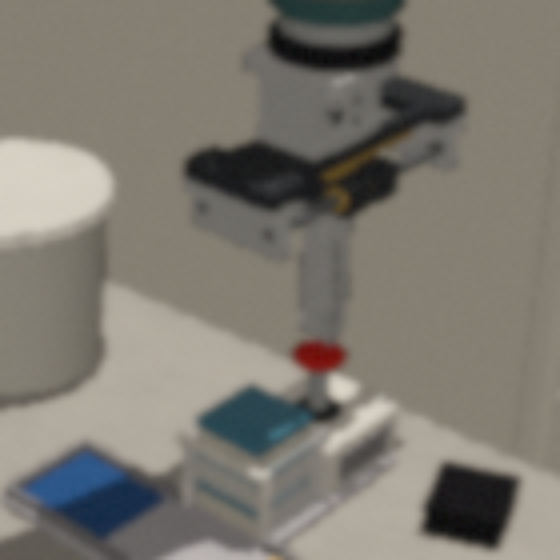

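The fingertips stand about 8 mm above the cap, 2 mm to the -y side. I'll shift 2 mm while pressing down.

Emit:
play_rows(commands=[[0.002,0,0.004,0,0,0,255],[0,0,0.005,0,0,0,255],[0,0,0.005,0,0,0,255],[0,0,0.005,0,0,0,255],[0,0,0.005,0,0,0,255],[0,0,0.005,0,0,0,255],[0,0,0.005,0,0,0,255],[0,0,0.004,0,0,0,255],[0,0,0.003,0,0,0,255],[0,0,0,0,0,0,255],[0,0,0,0,0,0,255]])

```text
time: 4.55
tcp_pos: [0.6477, 0.0087, 0.0815]
tcp_rot: [0.0, 0.724, 0.69, 0.001]
ft_force: [-0.9, 1.2, 8.6]
gripper_width: 0.005
```

Run:
```python
from h import *
p,r,o=cur();print(p,o['ft_force'])
s=snap('wrist','w3.png')
```

```text
[0.64765434 0.0086877  0.08151905] [-0.94189689  1.1711637   8.6045707 ]
```

View pics/w3.png

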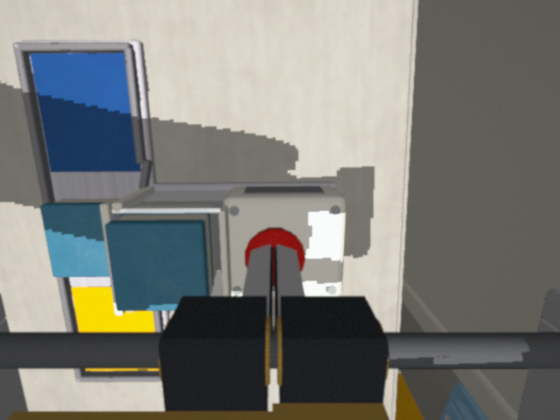

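The lower box has come out onto the deck at about (75,240), but the 8.6 N reading doesn't confirm the hard stop. I'll press a little further until the force rises.

Emit:
play_rows(commands=[[0,0,0.002,0,0,0,255],[0,0,0.002,0,0,0,255],[0,0,0,0,0,0,255],[0,0,0,0,0,0,255]])

```text
time: 5.0
tcp_pos: [0.6478, 0.0086, 0.081]
tcp_rot: [0.0, 0.724, 0.69, 0.002]
ft_force: [-7.9, 1.6, 29.8]
gripper_width: 0.003
```

The 29.8 N reading means the plunger is at its hard stop, so I'll release it.

Emit:
play_rows(commands=[[0,0,-0.01,0,0,0,255],[0,0,-0.01,0,0,0,255],[0,0,-0.015,0,0,0,255],[0,0,-0.02,0,0,0,255],[0,0,-0.02,0,0,0,255],[0,0,-0.02,0,0,0,255],[0,0,0,0,0,0,255],[0,0,0,0,0,0,255]])

```text
time: 5.8
tcp_pos: [0.6467, 0.0082, 0.1712]
tcp_rot: [-0.0, 0.724, 0.69, -0.0]
ft_force: [0.2, 0.3, 0.4]
gripper_width: 0.002
```

Run:
```python
from h import *
p,r,o=cur();print(p,o['ft_force'],o['time'])
s=snap('wrist','w4.png')
s=snap('scene','s4f.png');f=s['frame'][150:290,200:340];cv2.imwrite('pics/s4.png',cv2.resize(f,None,fx=4,fy=4))
s=snap('top','t4.png')
```

```text
[0.64674157 0.00819672 0.17116053] [0.19134106 0.25443567 0.39281599] 5.8
```

View pics/w4.png

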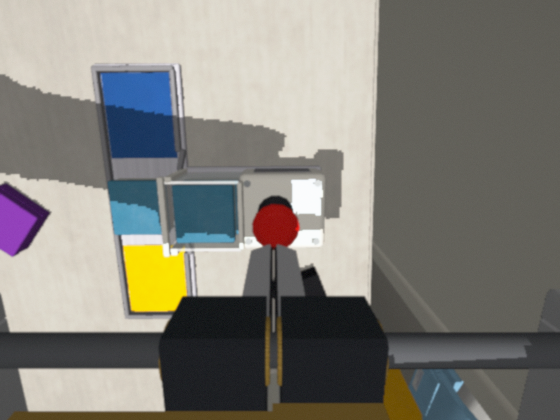

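View pics/s4.png

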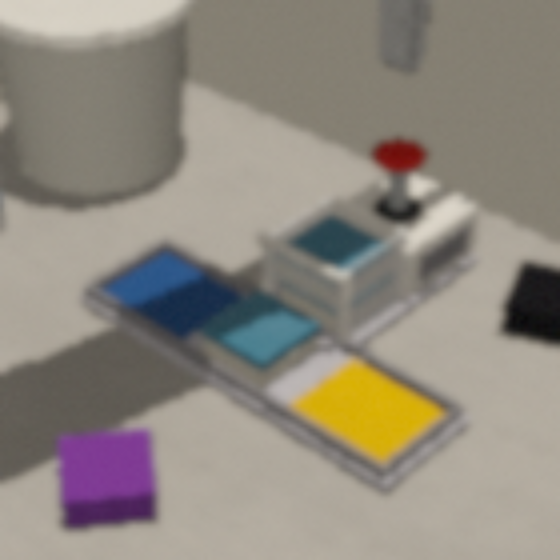

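View pics/t4.png

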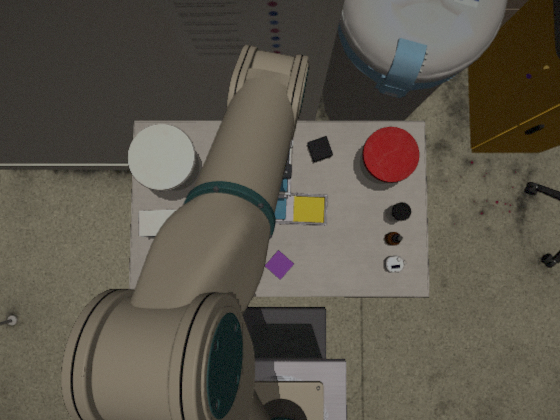

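The plunger is up at (400,155) in the scene crop, two boxes sit in the magazine, and one lies on the deck with its lid centred at about (260,330). I'll measure its pose.

Run:
```python
from h import *
s=robot.snapshot('scene');o=np.array([.52293,.01329]);ex=np.array([.999,-.04465]);ey=np.array([.04465,.999])
for q in[(200,328),(258,292),(320,328),(262,368)]:
    p=ray(s,200+q[0]/4,150+q[1]/4,.031)[:2]-o;print('lid corner disp',p@ex*1000,p@ey*1000)
p,r,_=cur();s=robot.snapshot('wrist');h=cv2.cvtColor(s['frame'],cv2.COLOR_BGR2HSV)
T=np.eye(4);T[:3,:3]=r.as_matrix();T[:3,3]=p;T=T@np.array(s['tool_from_camera'])
for q in[(109,180),(162,177),(113,236),(163,236)]:
    w=ray(s,*q,.031,T)[:2]-o;print('wrist',w@ex*1000,w@ey*1000)
# target start behind the box
for z,y in((.12,-.05),(.037,-.05)):
    g=o+y*ey+(-.002)*ex;print('goal',g)
plan([*(o-.052*ey),.12],-2.6,4,200)
```

```text
lid corner disp -29.124388468985885 22.168486665453237
lid corner disp 19.554995586827964 21.300756907155417
lid corner disp 19.125047338717096 -30.29607982509715
lid corner disp -30.673569419098236 -30.41166346363243
wrist -25.15211025161829 27.794962317060783
wrist 22.72863723528127 30.340786535086725
wrist -28.293721301855122 -25.222369331491866
wrist 18.6911875087803 -25.366319216876914
goal [ 0.5186995 -0.0365707]
goal [ 0.5186995 -0.0365707]
[-0.0132, -0.0308, 0.0126, -0.03, 0.0, -0.04, 200],
[-0.0132, -0.0308, 0.0126, -0.03, 0.0, -0.04, 200],
[-0.0132, -0.0309, 0.0126, -0.03, 0.0, -0.04, 200],
[-0.0131, -0.0308, 0.0126, -0.03, 0.0, -0.04, 200]
end [ 0.52061549 -0.03862941  0.12002295] [[0.045, 0.999, -0.0], [0.999, -0.045, -0.0], [-0.0, -0.0, -1.0]]
```

Emit:
play_rows(commands=[[-0.01,-0.032,0,0,0,0,222],[-0.014,-0.032,0,0,0,0,222],[-0.014,-0.032,0,0,0,0,222],[-0.014,-0.032,0,0,0,0,222],[0,0,0.025,0,0,0,222],[0,0,0.025,0,0,0,222],[0,0,0.02,0,0,0,222],[0,0,0,0,0,0,222],[0,0,0,0,0,0,222]])

```text
time: 6.95
tcp_pos: [0.5165, -0.0377, 0.1013]
tcp_rot: [-0.0, 0.724, 0.69, -0.0]
ft_force: [1.0, -0.3, -0.2]
gripper_width: 0.128
```

Run:
```python
from h import *
p,r,ob=cur();o=np.array([.52293,.01329]);ex=np.array([.999,-.04465]);ey=np.array([.04465,.999])
w=p[:2]-o;print(p,'disp',w@ex,w@ey,r.as_matrix().round(3).tolist())
snap('wrist','w5.png')
s=robot.snapshot('scene');f=s['frame'][150:290,200:340];cv2.imwrite('pics/s5.png',cv2.resize(f,None,fx=4,fy=4))
```

```text
[ 0.51650504 -0.03771745  0.10131814] disp -0.004141052303457798 -0.05124331543946522 [[0.048, 0.999, -0.001], [0.999, -0.048, -0.0], [-0.0, -0.001, -1.0]]
```

View pics/w5.png

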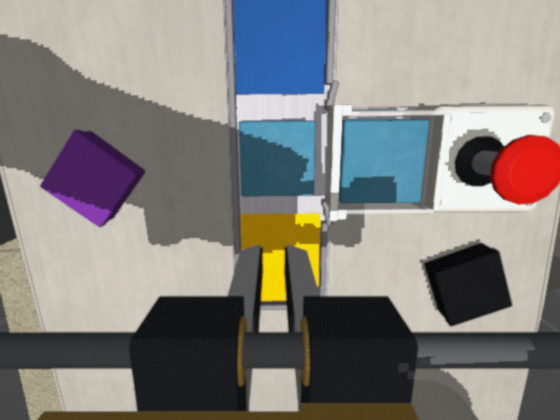

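View pics/s5.png

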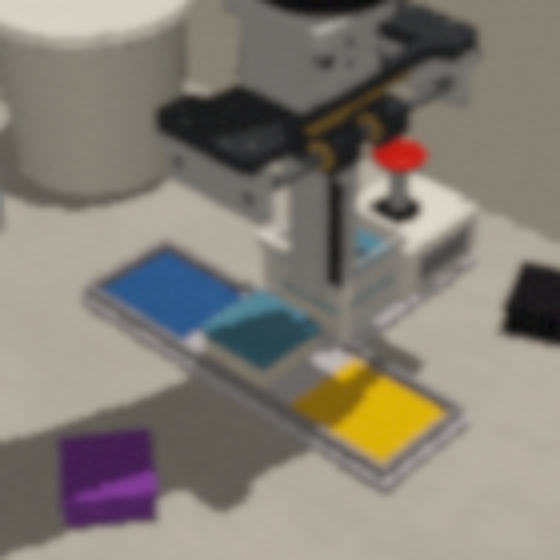

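The wrist view shows the box lid at about (278,158), with the fingers at (275,265) lined up behind it over the channel. I'll descend to tip z ≈ 15 mm.

Emit:
play_rows(commands=[[0,0,0.025,0,0,0,222],[0,0,0.025,0,0,0,222],[0,0,0.015,0,0,0,222],[0,0,0.004,0,0,0,222],[0,0,0,0,0,0,222],[0,0,0,0,0,0,222]])

```text
time: 7.65
tcp_pos: [0.5176, -0.0376, 0.0335]
tcp_rot: [0.001, 0.724, 0.69, 0.001]
ft_force: [-0.1, 0.5, 1.6]
gripper_width: 0.132
```

Run:
```python
from h import *
p,r,ob=cur();o=np.array([.52293,.01329]);ex=np.array([.999,-.04465]);ey=np.array([.04465,.999])
w=p[:2]-o;print(p,'disp',w@ex,w@ey,ob['ft_force'])
g=o-.003*ex+.046*ey
print(r.inv().apply([*(g-p[:2]),0]))
s=robot.snapshot('scene');f=s['frame'][150:290,200:340];cv2.imwrite('pics/s6.png',cv2.resize(f,None,fx=4,fy=4))
```

```text
[ 0.51755251 -0.03763973  0.03351153] disp -0.003098104154250072 -0.05111890571534794 [-0.10796081  0.48969403  1.5501729 ]
[ 9.71186592e-02 -2.45234872e-04 -6.46308198e-06]
```

View pics/s6.png

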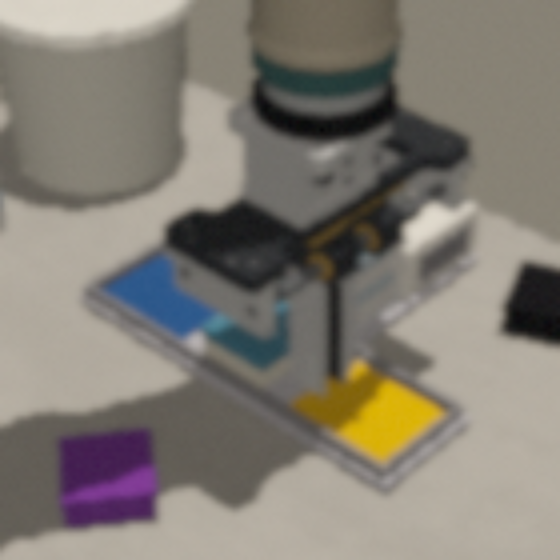

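Emit:
play_rows(commands=[[0.006,0,0,0,0,0,222],[0.006,0,0,0,0,0,222],[0.006,0,0,0,0,0,222],[0.006,0,0,0,0,0,222],[0.007,0,0,0,0,0,222],[0.007,0,0,0,0,0,222],[0.007,0,0,0,0,0,222],[0.007,0,0,0,0,0,222],[0.006,0,0,0,0,0,222],[0.005,0,0,0,0,0,222],[0.004,0,0,0,0,0,222],[0,0,0,0,0,0,222]])

```text
time: 8.9
tcp_pos: [0.5199, 0.0301, 0.0324]
tcp_rot: [-0.0, 0.724, 0.69, 0.0]
ft_force: [-0.2, -0.6, -0.8]
gripper_width: 0.131
```

Run:
```python
from h import *
p,r,ob=cur();o=np.array([.52293,.01329]);ex=np.array([.999,-.04465]);ey=np.array([.04465,.999])
w=p[:2]-o;print(p,'disp',w@ex,w@ey,ob['ft_force'])
snap('wrist','w7.png')
s=robot.snapshot('scene');f=s['frame'][150:290,200:340];cv2.imwrite('pics/s7.png',cv2.resize(f,None,fx=4,fy=4))
```

```text
[0.51990165 0.03010951 0.03243678] disp -0.003776315882189737 0.016667472148120907 [-0.21383617 -0.5507296  -0.84590002]
```

View pics/w7.png

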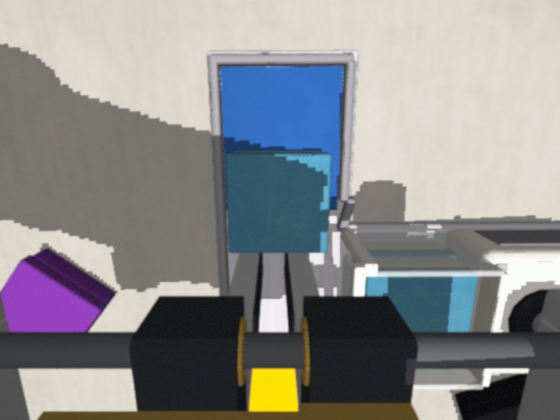

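View pics/s7.png

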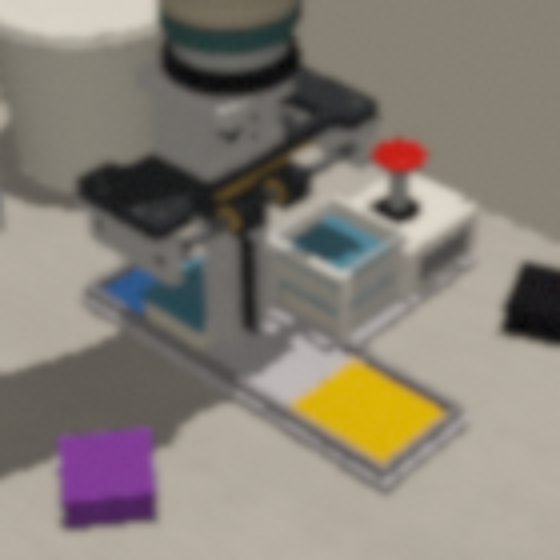

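The box slides straight, with its lid spanning about (228–330, 151–252) in the wrist view. There are about 30 mm still to go.

Emit:
play_rows(commands=[[0.005,0,0,0,0,0,222],[0.005,0,0,0,0,0,222],[0.005,0,0,0,0,0,222],[0.004,0,0,0,0,0,222],[0.004,0,0,0,0,0,222],[0.003,0,0,0,0,0,222],[0.002,0,0,0,0,0,222],[0.001,0,0,0,0,0,222],[0,0,0,0,0,0,222],[0,0,0,0,0,0,222]])

```text
time: 10.0
tcp_pos: [0.5213, 0.0582, 0.0325]
tcp_rot: [0.0, 0.724, 0.69, -0.0]
ft_force: [0.1, -0.4, -0.1]
gripper_width: 0.129
```

Run:
```python
from h import *
p,r,ob=cur();o=np.array([.52293,.01329]);ex=np.array([.999,-.04465]);ey=np.array([.04465,.999])
w=p[:2]-o;print(p,'disp',w@ex,w@ey,ob['ft_force'])
snap('wrist','w8.png')
```

```text
[0.52128091 0.05817319 0.03247166] disp -0.0036514743096170916 0.04476467580068572 [ 0.14379955 -0.38347    -0.06491128]
```

View pics/w8.png

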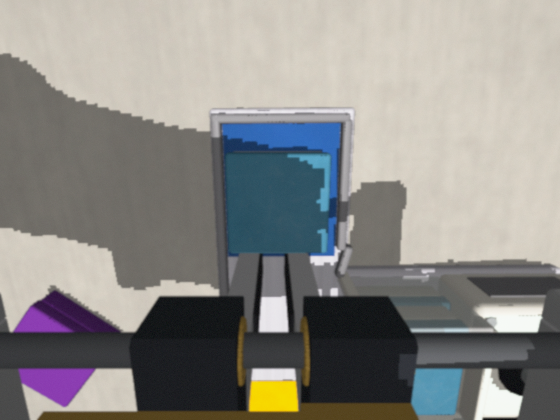

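The lid spans about (226–331, 152–255), inside the bay, whose near edge is at row ~257. I'll back off, lift and verify.

Emit:
play_rows(commands=[[-0.005,0,0,0,0,0,222],[-0.01,0,0,0,0,0,222],[-0.015,0,0,0,0,0,222],[0,0,0,0,0,0,222],[0,0,-0.03,0,0,0,222],[0,0,-0.04,0,0,0,222],[0,0,-0.04,0,0,0,222],[0,0,-0.04,0,0,0,222],[0,0,0,0,0,0,222],[0,0,0,0,0,0,222],[0,0,0,0,0,0,222]])

```text
time: 11.15
tcp_pos: [0.5189, 0.0286, 0.1815]
tcp_rot: [-0.001, 0.724, 0.69, -0.001]
ft_force: [-0.0, 0.5, -0.7]
gripper_width: 0.13
```

Run:
```python
from h import *
p,r,ob=cur();print(p,ob['ft_force'],ob['time'])
s=snap('wrist','w9.png')
s=snap('scene','s9f.png');f=s['frame'][150:290,200:340];cv2.imwrite('pics/s9.png',cv2.resize(f,None,fx=4,fy=4))
```

```text
[0.51889267 0.02860729 0.18146187] [-0.03850112  0.49272289 -0.72303057] 11.15
```

View pics/w9.png

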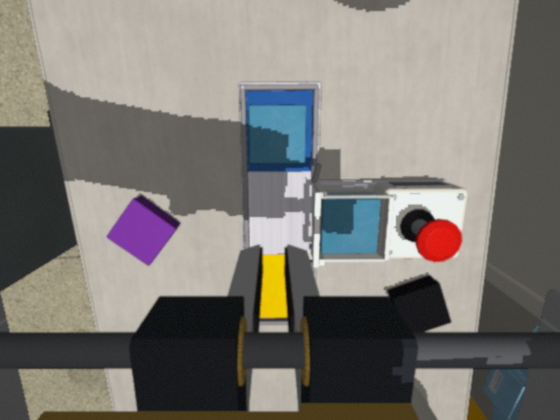

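View pics/s9.png

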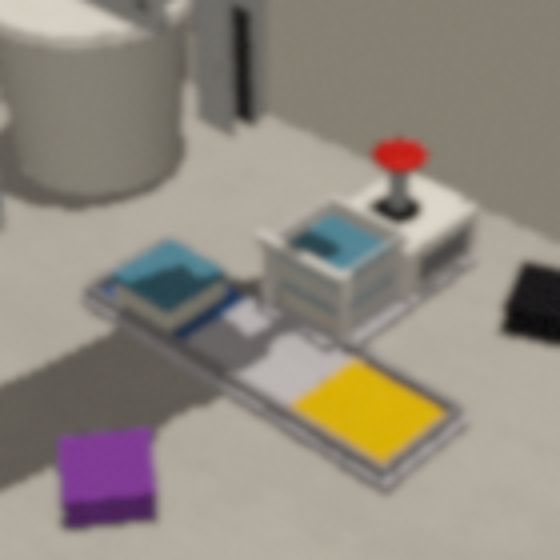

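Run:
```python
from h import *
o=np.array([.52293,.01329]);ex=np.array([.999,-.04465]);ey=np.array([.04465,.999])
f=lambda P:[round(float((P[:2]-o)@e*1000),1) for e in(ex,ey)]
s=robot.snapshot('scene')
print('scene lid',[f(ray(s,200+a/4,150+b/4,.031)) for a,b in[(112,280),(168,238),(228,272),(172,318)]])
p,r,_=cur();s=robot.snapshot('wrist')
T=np.eye(4);T[:3,:3]=r.as_matrix();T[:3,3]=p;T=T@np.array(s['tool_from_camera'])
print('wrist lid',[f(ray(s,*q,.031,T)) for q in[(248,104),(312,104),(313,168),(248,168)]])
print('bay',[f(ray(s,*q,.008,T)) for q in[(246,89),(315,90),(247,170),(314,171)]])
```

```text
scene lid [[-32.8, 96.4], [21.6, 103.7], [21.7, 49.4], [-33.8, 41.4]]
wrist lid [[-27.6, 107.2], [28.6, 107.0], [31.0, 50.8], [-28.9, 51.0]]
bay [[-30.8, 121.8], [33.6, 120.6], [-31.7, 46.1], [34.7, 44.9]]
```

The wrist camera puts the box middle about 4 mm short of the bay's middle along the deck, and the finger position gives about 3 mm short. Both are inside the 15 mm limit, and the gripper is clear of everything, so I'll hand in.

```bash
python3 -c "
from workcell import robot
print(robot.hand_in(), robot.observe()['time'])"
```

```text
the job is handed in; nothing more can be done
the job is handed in; nothing more can be done
```

The job is done and handed in after about 11 s of robot time. `hand_in()` gave no verdict, so this rests on my own checks.

- **Press:** I pushed the plunger down once with shut fingertips. The first push read only 8.6 N, too little to confirm the hard stop, so I went a little further until it read 29.8 N, then let it spring back.
- **Push:** I pushed the box along the deck with slightly open fingertips, backed off and lifted clear.
- **Last views:** The plunger is up, two boxes are in the magazine, and the dispensed box lies flat and straight in the blue bay. The nearby look-alikes seem untouched. I did not measure any bystander's position, and the last full top view was before the push.
- **Box position along the deck (limit 15 mm):**
  - The wrist camera puts the box middle about 4 mm short of the bay's middle.
  - The finger position puts it about 3 mm short.
  - The scene camera disagreed, reading about 9 mm short, still inside the limit. Its readings had been biased the same way by about 4 mm before the push.
- **Box position across the deck (limit 14 mm):** The wrist camera reads about 1 mm off the deck's middle and the scene camera about 6 mm.

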